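# Hang the loupe on the candling lamp and hold its sprung shutter half open

### The arm

A 6-joint arm with a two-finger parallel gripper is mounted at the origin on a cart in front of the work surface, level with it; the furniture and walls round the work are solid. World frame = base frame: x ahead of the robot, y to its left, z up, the work surface at z = 0. Lengths are in mm, angles in rad, forces in N, time in s.
With the tool pointing down it reaches from about 275 to 750 mm from the base axis. Payload 10.2 kg.
Tool frame: the origin (TCP) lies midway between the tips of the shut fingers; the grasp point (between the pads) lies 19 mm behind it; z points along the fingers, y is the direction in which the jaws open and shut (so a half turn about z gives the same grasp; the last joint's range is limited). The gripper opens to 85 mm and grips with 20 to 120 N. Pads are 22 mm wide; open, the fingers measure 114 mm over their backs; the gripper's body (76 mm by 85 mm) begins 54 mm behind the grasp point. The pads swing forward as they close: fully open they stand 13 mm farther back than shut.
Start: joints at [0.986, 0.313, 1.498, -0, 1.331, -0.223], TCP at [185.841, 491.014, 231.294] pointing down, gripper open.
Joint ranges: [-2.94, 2.94], [-0.97, 2.17], [0.19, 2.56], [-1.23, 4.37], [0.02, 3.11], [-2.88, 2.88]. Speed limits (rad/s): [2.39, 2.39, 3.01, 3.14, 3.14, 3.14].

### API

Orientations are given as a unit quaternion [w, x, y, z].
In Python, from rig import ctrl gives the robot as it stands.
- The arm moves only by the tool carry_out, never from a script. Its argument "plan" is a list of rows, each a list of 3 entries, a list of its own where there are three numbers: the finger opening in mm, from 0 to 85.4, then the shift along the tool's x, y, z in mm, then the turn, a rotation vector about the tool's x, y, z in units of 6 degrees (1.0 is 6 degrees). In form: [[grip, [x, y, z], [ax, ay, az]], ...]. A call has 1 to 20 rows; each row shifts and turns the commanded pose from where the row before left it, along the tool's axes as they then stand; what a row does not reach is not made up. A row lasts 1/12 s, in which the tool goes at most 41.7 mm and 7.16 degrees, less where a joint would pass 70% of its speed; a pose out of reach is approached as far as the arm can. A call with a gripper value outside its range is refused whole. The fingers move at their own pace and stop on an object; "grip_force" is the grip in N (left out, the last holds). Time passes only in rows, so rows that do not move let the fingers close. It gives the time, the measured TCP pose, the force and the opening at its end, in the units of the state.
- ctrl.sense(): the state, without advancing time (a new reading comes with each control period).
- ctrl.capture(name): name is "side" or "top"; returns a dict with "color" (384x512x3 uint8, blue, green, red), "range_z" (384x512 float32, mm along the optical axis (not along the pixel's ray), 0 where there is no reading), "fx", "fy", "cx", "cy" (pixels), "dist_coeffs" ([k1, k2, p1, p2, k3] as OpenCV has them; the pictures are not rectified), "cam_to_world" (4x4, takes a point from camera to world coordinates). Camera axes: x right, y up, looking along -z (the intrinsics and any distortion apply to the point x, -y, -z); pixel columns grow to the right and rows downward; lengths in mm; the calibration is good to about 2 mm. A picture is of the moment at which its call begins.
- ctrl.finish_job(): hands the job in, once; it reports no verdict.
The state is a dict: "time_s": time; "joints": joint angles; "dq": joint speeds; "tau": joint torques, N m; "eef_pos": TCP position; "ee_rot": TCP orientation; "force": force on the tool from outside, world axes, zero at the start; "wrist_torque": the same for the moment, N m; "grip_width": opening from 0.0 (shut) to 1.0 (fully open).
Only numpy, scipy, OpenCV 4.12 (cv2) and the standard library are available. Lean on these libraries where they do the work, as an engineer would, in place of code of your own. Each camera call takes 0.05 s, during which the arm holds its last target.

### The job

Help me look for cracks in the green seal stone that lies on the lamp's window: hang the loupe arm by its bored block on the lamp's upright post, pushed right down onto the brass collar, with the loupe over the stone, and let go of it. Then take the black knob, slide the sprung shutter open to the red half mark and keep holding it there against the spring: the job finishes with you still holding it, half open. Never let the shutter past three quarters open (the bare lamp would dazzle me), and do not disturb the stone, the wax tin, the marker or the brown stone.

Things in the scene. Friction and masses are not known exactly. Their poses are not given: they have to be found in the camera images.
- lamp: Candling lamp: grey light box, aluminium deck, 132 (x) x 230 (y) mm, deck top 58 mm above the bench, fixed. Origin: centre of its underside on the bench; x to its back edge, y along its length (the way the shutter opens), z up. On the deck two slide rails along y at x = -46 and 18 mm (8 mm wide, tops at z = 66) and a brass spring barrel along y at x = 32, y -46 to 28 (top at z = 74).
- window_centre (a point): Centre of the top of the lamp's glass window, 70 mm above the bench; frame 72 (x) x 78 (y) mm; at x = -14, y = -60 mm in the lamp's frame. Axes as the lamp's.
- post_seat (a point): Where the loupe arm seats: on the post's axis, top face of the brass collar (28 mm across), 118 mm above the bench; x = 48, y = -75 mm in the lamp's frame, axes as the lamp's. Above it stands the 10 mm steel pin, straight for 36 mm, then tapered to a point 46 mm above the collar. Below the collar is a 14 mm stem.
- half_mark (a point): Inner end of the long red tick on the deck before the front rail: the white pointer beside the knob stands at it when the shutter is half open. Shorter white ticks: closed, quarter, three quarters, full (15 mm apart).
- loupe_arm: Loose counterbalanced loupe arm, 0.2 kg, lying on the 7 mm card mat, balanced at its aluminium block (24 x 24 mm, 34 tall; faces to +y and -y free to grip). Origin: centre of the block's underside, on the axis of its vertical 13.5 mm through-hole. Black loupe (38 mm across, 30 tall, ring 43 mm) 62 mm off in -x on a 12 mm square bar; brass counterweight (23 mm across) to 44 mm in +x.
- shutter_knob: Black round knob on the sprung shutter, 20 mm across, bright band near its top. Origin: on its axis, 60 mm above the bench; the grip part lies 12 to 46 mm above it, a 9 mm stem below. At x = -14 mm, y = 25 mm + shutter travel in the lamp's frame; axes as the lamp's.
- lens_centre (a point): Centre of the loupe's underside, 62 mm from the block's hole along the arm's -x, at the height of the block's underside. With the arm hung and its x axis along the lamp's x axis, it stands over the stone.
- shutter (a joint): Travel of the shutter in m along the lamp's +y: 0 closed (where the spring keeps it), 0.030 half open (red mark), 0.060 fully open. The spring pulls it shut: about 4 N at closed, 9 N at half, 14 N at full; it shuts again when let go.
- stone: Green seal stone under inspection, 18 x 18 mm, 59 mm long with its turned end, 45 g, lying loose on the glass across the window over the half that opens first. Origin: centre of its flat end; z along its length. Leave it alone.
- stone_mid (a point): Middle of the green stone's length, on its axis (about 79 mm above the bench).
- wax_tin: Round tin with a dark lid, 72 mm across, 35 mm tall; origin at the centre of its underside. Leave it alone.
- marker: Red and white marker, 135 mm long (along its y), 17 mm thick, lying; origin under its middle. Leave it alone.
- brown_stone: Red-brown seal stone standing on end, 22 x 22 x 42 mm; origin at the centre of its underside. Leave it alone.

How it is judged:
By the outcome, as a careful person would: the job done as asked, in the order asked, and still so for the second after the job is handed in, while the arm keeps its last pose, push and grip.
It also fails if it takes over 56 s, if anything falls off the work surface, if the arm or the gripper's body presses on something with over 40 N, if the wrist force passes 120 N, or if a joint passes its speed limit or range.

## Working session

There is one attempt and no reset: what is moved stays moved. The work goes in short steps, Python scripts to look and compute and a tool call to move; the robot and the scene stay as the last step left them, time stands still between calls to the robot, and variables do not carry over. Pictures are saved under pics/ and viewed, and the job is handed in when it is done.

Besides the shell and the picture viewer there is one more tool, called after "Emit:" by a JSON object that holds its "api" and its "payload". carry_out: Moves the arm, as the interface text tells. Its arguments: {"type":"object","properties":{"plan":{"type":"array"},"grip_force":{"type":"number"}},"required":["plan"]}

```bash
ls; mkdir -p pics; cat > h.py <<'E'
import numpy as np, cv2
from rig import ctrl
from scipy.spatial.transform import Rotation as R
def cap(n,name=None):
    d=ctrl.capture(n)
    if name: cv2.imwrite('pics/'+name+'.png',d['color'])
    np.savez('/tmp/%s.npz'%n,**{k:np.array(v) for k,v in d.items()})
    return d
def ray(d,px):
    K=np.array([[d['fx'],0,d['cx']],[0,d['fy'],d['cy']],[0,0,1]],float)
    p=cv2.undistortPoints(np.array(px,float).reshape(-1,1,2),K,np.array(d['dist_coeffs'],float)).reshape(-1,2)
    T=np.array(d['cam_to_world'])
    v=np.c_[p[:,0],-p[:,1],-np.ones(len(p))]
    return T[:3,3],v@T[:3,:3].T
def onplane(d,px,z):
    o,v=ray(d,px); s=(z-o[2])/v[:,2]; return o+v*s[:,None]
def pts(d,px):
    o,v=ray(d,px); px=np.array(px).reshape(-1,2).astype(int)
    r=np.array(d['range_z'])[px[:,1],px[:,0]]
    return o+v*r[:,None]
def cloud(d):
    u,v=np.meshgrid(np.arange(512),np.arange(384))
    P=pts(d,np.c_[u.ravel(),v.ravel()]).reshape(384,512,3); P[np.array(d['range_z'])==0]=np.nan
    return P
E
python3 - <<'E'
from h import *
for n in('side','top'):
    d=cap(n,n+'0'); print(n,np.round(d['cam_to_world'],3).tolist(),d['fx'],d['dist_coeffs'])
print(ctrl.sense())
E
```

```text
pics
side [[1.0, 0.02, 0.009, 650.329], [-0.004, 0.566, -0.824, -866.427], [-0.022, 0.824, 0.566, 559.419], [0.0, 0.0, 0.0, 1.0]] 350.1975067581702 [-0.00543986  0.          0.          0.          0.        ]
top [[0.023, 0.989, -0.145, 497.41], [-1.0, 0.023, -0.001, -153.867], [0.003, 0.145, 0.989, 1222.722], [0.0, 0.0, 0.0, 1.0]] 483.415034900556 [-0.0922096  0.         0.         0.         0.       ]
{'time_s': 0.1, 'joints': array([ 9.85579610e-01,  3.13389984e-01,  1.49832540e+00, -1.84849522e-05,
        1.33098866e+00, -2.23428020e-01]), 'dq': array([ 0.00221156, -0.00138151, -0.00105796, -0.00096324,  0.00030664,
        0.00011741]), 'tau': array([ 2.96975675e-03, -4.12904370e+01, -2.60146111e+01, -3.04882915e-04,
        3.05364891e-03,  8.24076551e-05]), 'eef_pos': array([185.73049881, 490.81958647, 230.80782219]), 'ee_rot': array([-2.10355767e-04,  1.79907209e-01,  9.83683428e-01, -5.14421733e-04]), 'force': array([-0.19990347, -0.25461401,  0.25831578]), 'wrist_torque': array([-0.03314472, -0.02283497,  0.0501349 ]), 'grip_width': 0.9971609126039733}
```

View pics/top0.png

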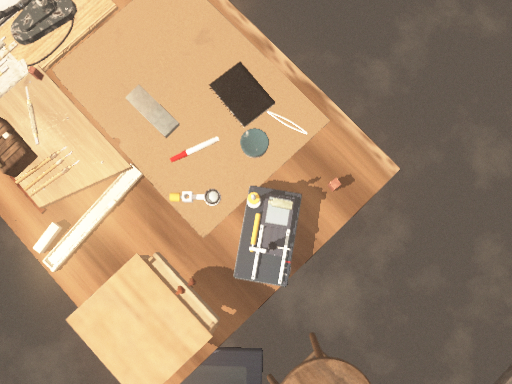

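View pics/side0.png

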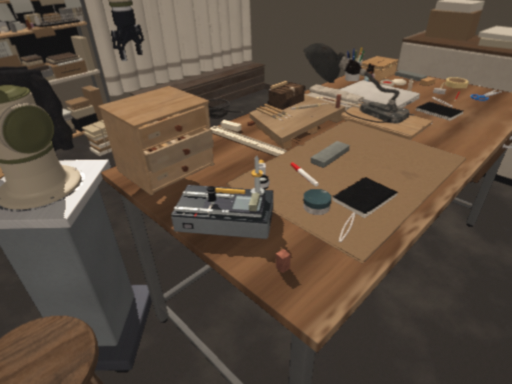

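```bash
python3 - <<'E'
import cv2
t=cv2.imread('pics/top0.png');s=cv2.imread('pics/side0.png')
cv2.imwrite('pics/top0z.png',cv2.resize(t[170:295,160:310],None,fx=4.8,fy=4.8,interpolation=cv2.INTER_CUBIC))
cv2.imwrite('pics/side0z.png',cv2.resize(s[145:245,165:305],None,fx=5.7,fy=5.7,interpolation=cv2.INTER_CUBIC))
E
```

```text
(no output)
```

View pics/top0z.png

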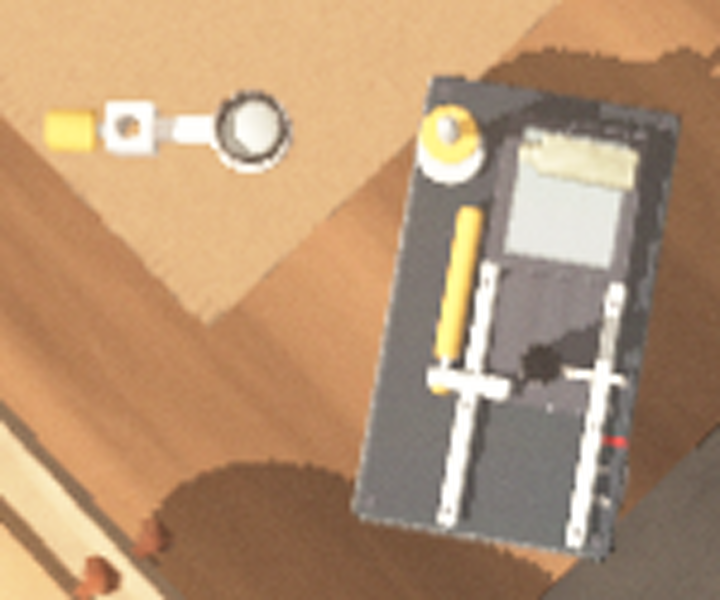

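View pics/side0z.png

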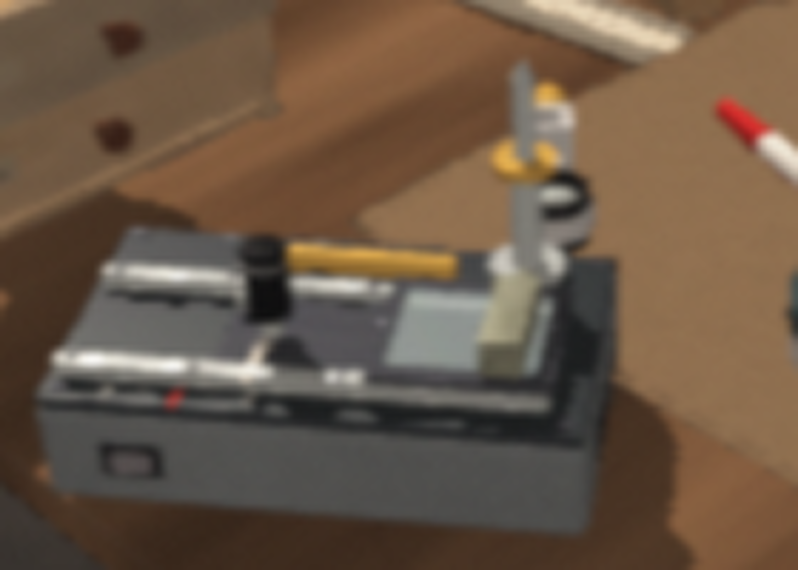

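```bash
cat > m.py <<'E'
from h import *
d=dict(np.load('/tmp/top.npz')); P=cloud(d); c=d['color']
hsv=cv2.cvtColor(c,cv2.COLOR_BGR2HSV)
def blobs(mask,amin=4):
    n,l,s,ce=cv2.connectedComponentsWithStats(mask.astype(np.uint8))
    for i in range(1,n):
        if s[i,4]>=amin:
            yield i,s[i],ce[i],np.nanmedian(P[l==i],axis=0),l==i
if __name__=='__main__':
    # heights map around
    for y in range(180,380,12): print(y,[int(x) if x==x else -1 for x in P[y,60:320:13,2]])
    ye=(hsv[...,0]>18)&(hsv[...,0]<30)&(hsv[...,1]>150)&(hsv[...,2]>150)
    ye[:170]=0
    for i,s,ce,p,_ in blobs(ye): print('yel',s,ce.round(1),p.round(1))
    print('heights lamp region');
    np.set_printoptions(linewidth=250)
    print(np.round(P[184:290:3,232:304:3,2]).astype(int))
    print('arm');print(np.round(P[186:208,166:222:2,2]).astype(int))
E
python3 m.py
```

```text
180 [56, 56, 55, 62, -5, 1, -4, 9, 6, 4, 8, 5, 6, 5, 0, 4, -3, -2, -2, -1]
192 [60, 58, -2, 2, 2, -1, -1, 0, 11, 10, 38, 5, 34, 6, 4, 58, 54, 57, -1, 0]
204 [-1, -2, 1, 0, 14, 0, 0, 0, -1, 5, 5, 4, 24, 3, 0, 63, 67, 90, 58, -3]
216 [-5, 2, 0, 12, -4, 6, 2, -6, -3, -2, 5, 7, 4, -2, 0, 72, 69, 67, 58, -1]
228 [11, 3, 0, -3, -1, 0, 0, -3, 0, 3, 1, 6, -2, 0, 54, 71, 62, 71, 56, 1]
240 [-2, 3, -5, -5, 0, 0, 0, 1, 1, -1, 0, 1, 0, -2, 56, 71, 64, 59, 47, 0]
252 [1, -5, -2, -4, 0, 0, 0, -3, -1, 2, 0, 2, 1, 5, 58, 56, 66, 62, 1, 0]
264 [5, -1, -2, 3, -4, 212, 213, 147, 131, -1, -2, 1, 2, 1, 57, 67, 61, 63, 0, -745]
276 [1, 0, -3, 1, 212, 211, 215, 210, 85, 133, 0, -3, 0, 1, 56, 61, 52, 64, -739, -743]
288 [-746, 0, 2, 210, 212, 208, 211, 213, 212, 80, 109, 0, -4, 0, 1, -2, -1, -744, -745, -741]
300 [-731, 0, 212, 210, 216, 215, 213, 210, 213, 210, 81, 89, -1, -5, -1, 0, -738, -741, -733, -734]
312 [-740, 211, 213, 211, 209, 213, 214, 214, 214, 212, 215, 81, -3, 2, -1, -742, -738, -742, -748, -730]
324 [-732, 210, 212, 212, 213, 211, 208, 216, 211, 209, 214, 184, 46, 1, -753, -743, -744, -739,
[... 28210 characters left out ...]
            6                    8                    5                    6                    7
                     5                    8                    7                    2                    6                    4                    4                    5                    6                    5                    9
                     1                    7                    8                    4                    4                    8]]m.py:17: RuntimeWarning: invalid value encountered in cast
  print(np.round(P[184:290:3,232:304:3,2]).astype(int))
m.py:18: RuntimeWarning: invalid value encountered in cast
  print('arm');print(np.round(P[186:208,166:222:2,2]).astype(int))
```

```bash
cat > m2.py <<'E'
from m import *
np.set_printoptions(suppress=True,precision=1)
z=P[...,2]; m=np.zeros(z.shape,bool); m[180:292,225:306]=(z>35)[180:292,225:306]
m=cv2.morphologyEx(m.astype(np.uint8),cv2.MORPH_OPEN,np.ones((3,3)))
cn=max(cv2.findContours(m,0,1)[0],key=cv2.contourArea)
# hull edges on z=58
r=cv2.minAreaRect(onplane(d,cn.reshape(-1,2),58)[:,:2].astype(np.float32)); print('lamp rect',r)
mb=np.zeros(z.shape,bool); mb[188:204,164:222]=(z>17)[188:204,164:222]
# block top
bt=np.zeros(z.shape,bool); 
g=c.astype(int)
sat=hsv[...,1]; 
mm=(sat<70)&(hsv[...,2]>150)
for i,s,ce,p,l in blobs(mm):
    if 160<ce[0]<300 and 180<ce[1]<292: print('white',s,ce.round(1),p.round(0))
ye=(hsv[...,0]>15)&(hsv[...,0]<32)&(hsv[...,1]>110)&(hsv[...,2]>150)
for i,s,ce,p,l in blobs(ye):
    if 160<ce[0]<300 and 180<ce[1]<292: print('yellow',s,ce.round(1),p.round(0))
dk=(hsv[...,2]<60)
for i,s,ce,p,l in blobs(dk):
    if 160<ce[0]<310 and 180<ce[1]<292: print('dark',s,ce.round(1),p.round(0))
rd=((hsv[...,0]<8)|(hsv[...,0]>172))&(sat>120)
for i,s,ce,p,l in blobs(rd,2):
    if 260<ce[0]<310 and 180<ce[1]<292: print('red',s,ce.round(1),p.round(0))
# chest
q=(z>195)&(z<230); Q=P[q]; print('chest',Q.min(0),Q.max(0), cv2.minAreaRect(Q[:,:2].astype(np.float32)))
E
python3 m2.py
```

```text
lamp rect ((562.2390747070312, -176.5824432373047), (131.1278533935547, 226.0384063720703), 81.45454406738281)
white [248 186   3   8   8] [248.6 189.5] [ 673. -128.   52.]
white [180 191  41  15 363] [200.8 197.1] [654. -12.  29.]
white [251 194   4   6  20] [252.5 196.5] [ 641. -140.  155.]
white [249 196  44  85 984] [271.2 224.1] [ 605. -186.   69.]
white [243 199  18  25  95] [251.  206.3] [ 633. -135.   62.]
white [263 209   2   3   5] [263.6 209.8] [ 622. -167.   70.]
white [240 225   3  16  19] [241.  232.7] [ 566. -113.   51.]
white [265 227   5   7  19] [266.9 230.3] [ 572. -175.   60.]
white [277 228  14  58 261] [283.4 256. ] [ 518. -215.   65.]
white [265 235   3  10  14] [265.6 238.7] [ 554. -172.   61.]
white [238 242   2  10  10] [238.5 246.5] [ 533. -108.   54.]
white [233 253   5  23  26] [235.3 264.1] [ 492. -101.   54.]
white [285 273   2   3   4] [285.5 274. ] [ 470. -222.   58.]
white [255 281   4   2   5] [256.8 281.2] [ 452. -154.   48.]
white [261 282   4   1   4] [262.5 282. ] [ 450. -167.   50.]
white [267 283   4   1   4] [268.5 283. ] [ 448. -182.   49.]
white [272 284   4   1   4] [273.5 284. ] [ 446. -194.   50.]
yellow [169 192  12  10 113] [174.4 196.5] [654.  57.  31.]
yellow [249 192  11  11  45] [254.9 196.3] [ 648. -147.  117.]
yellow [253 213   8  32  83] [256.4 228.1] [ 577. -149.   72.]
yellow [254 219   2   4   4] [254.2 220.5] [ 596. -144.   68.]
red [286 261   5   2   9] [287.8 261.6] [ 499. -227.   59.]
chest [243.3 -64.7 201.5] [509.4 240.8 219. ] ((356.45916748046875, 88.4626693725586), (235.9762725830078, 204.25604248046875), 45.165794372558594)
```

```bash
cat > m3.py <<'E'
from m import *
np.set_printoptions(suppress=True,precision=1)
z=P[...,2]
m=np.zeros(z.shape,np.uint8); m[186:210,164:226]=(z>17)[186:210,164:226]
c0=c[180:212,160:230]; cv2.imwrite('pics/armz.png',cv2.resize(c0,None,fx=11,fy=11,interpolation=cv2.INTER_NEAREST))
c1=c[184:214,238:300]; cv2.imwrite('pics/postz.png',cv2.resize(c1,None,fx=12,fy=12,interpolation=cv2.INTER_NEAREST))
l=m.copy(); l[:,:203]=0; n,L,s,ce=cv2.connectedComponentsWithStats(l); i=1+np.argmax(s[1:,4]); print('loupe',s[i],ce[i])
print(onplane(d,[ce[i]],32))
l=m.copy(); l[:,:177]=0; l[:,194:]=0; n,L,s,ce=cv2.connectedComponentsWithStats(l); i=1+np.argmax(s[1:,4]); print('block',s[i],ce[i]); print(onplane(d,[ce[i]],41))
l=m.copy(); l[:,178:]=0; n,L,s,ce=cv2.connectedComponentsWithStats(l); i=1+np.argmax(s[1:,4]); print('cw',s[i],ce[i]); print(onplane(d,[ce[i]],30))
E
python3 m3.py
```

```text
loupe [203 189  18  17 238] [211.7 197.1]
[[654.5 -36.6  32. ]]
block [177 192  17  11 135] [185.1 196.8]
[[652.5  28.4  41. ]]
cw [169 193   9   9  79] [173.1 197. ]
[[652.8  60.1  30. ]]
```

View pics/armz.png

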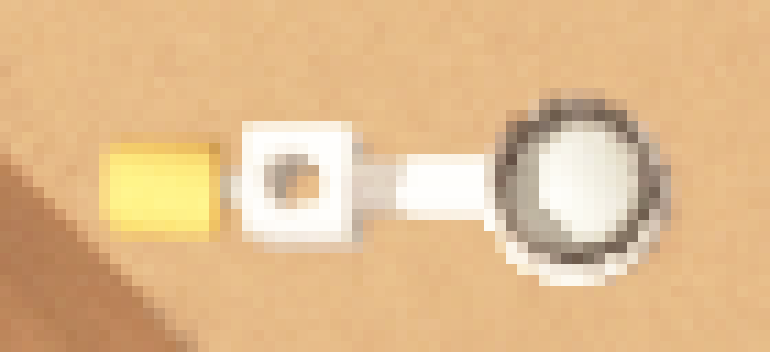

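View pics/postz.png

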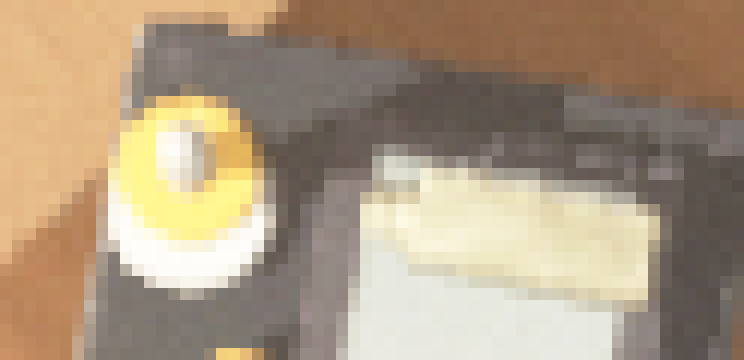

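```bash
python3 - <<'E'
from h import *
np.set_printoptions(suppress=True,precision=1)
d=dict(np.load('/tmp/top.npz'))
b=onplane(d,[[186.45,195.55]],41)[0];l=onplane(d,[[212,195.7]],37)[0]
print('block',b,'loupe',l,np.degrees(np.arctan2(*(b-l)[1::-1])),np.linalg.norm((b-l)[:2]))
print('collar',onplane(d,[[253.1,197.5]],118),'tip',onplane(d,[[252.9,194.3]],162))
s=ctrl.sense(); r=R.from_quat(s['ee_rot'][[1,2,3,0]]); print(r.as_matrix())
c=cv2.imread('pics/side0.png')
cv2.imwrite('pics/sidez.png',cv2.resize(c[150:200,245:280],None,fx=12,fy=12,interpolation=cv2.INTER_NEAREST))
E
```

```text
block [655.8  25.2  41. ] loupe [657.4 -37.7  37. ] 91.50020789529005 62.897192628188684
collar [[ 644.5 -140.6  118. ]] tip [[ 645.8 -140.5  162. ]]
[[-0.9  0.4 -0. ]
 [ 0.4  0.9 -0. ]
 [ 0.  -0.  -1. ]]
```

View pics/sidez.png

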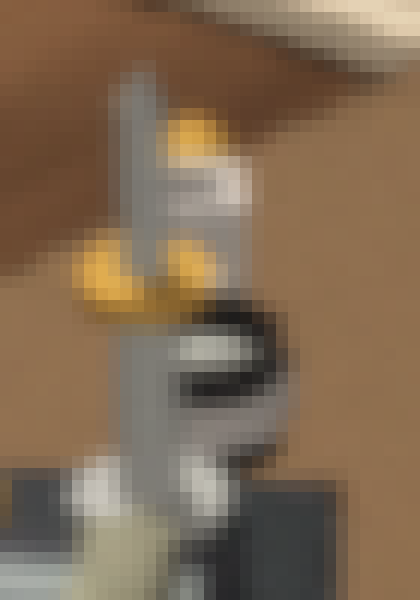

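Emit:
{"api": "carry_out", "payload": {"plan": [[50, [0, 0, -8], [0, 0, 1.13]], [50, [0, 0, -8], [0, 0, 1.13]], [50, [0, 0, -8], [0, 0, 1.13]], [50, [0, 0, -8], [0, 0, 1.13]], [50, [0, 0, -8], [0, 0, 1.13]], [50, [0, 0, -8], [0, 0, 1.13]], [50, [0, 0, -8], [0, 0, 1.13]], [50, [0, 0, -8], [0, 0, 1.13]], [50, [0, 0, -8], [0, 0, 1.13]], [50, [0, 0, -8], [0, 0, 1.13]], [50, [0, 0, 0], [0, 0, 0]]]}}

```text
time_s: 1.02
eef_pos: [186.0, 491.3, 312.4]
ee_rot: [-0.0, 0.699, 0.715, 0.001]
force: [-0.7, -0.9, 0.2]
grip_width: 0.589
```

Emit:
{"api": "carry_out", "payload": {"plan": [[50, [-25, 24, 0], [0, 0, 0]], [50, [-25, 24, 0], [0, 0, 0]], [50, [-25, 24, 0], [0, 0, 0]], [50, [-25, 24, 0], [0, 0, 0]], [50, [-25, 24, 0], [0, 0, 0]], [50, [-25, 24, 0], [0, 0, 0]], [50, [-25, 24, 0], [0, 0, 0]], [50, [-25, 24, 0], [0, 0, 0]], [50, [-25, 24, 0], [0, 0, 0]], [50, [-25, 24, 0], [0, 0, 0]], [50, [-25, 24, 0], [0, 0, 0]], [50, [-25, 24, 0], [0, 0, 0]], [50, [-25, 24, 0], [0, 0, 0]], [50, [-25, 24, 0], [0, 0, 0]], [50, [-25, 24, 0], [0, 0, 0]], [50, [-25, 24, 0], [0, 0, 0]], [50, [-25, 24, 0], [0, 0, 0]], [50, [-25, 24, 0], [0, 0, 0]], [50, [-25, 24, 0], [0, 0, 0]], [50, [0, 0, 0], [0, 0, 0]]]}}

```text
time_s: 2.68
eef_pos: [656.3, 23.1, 307.8]
ee_rot: [-0.001, 0.698, 0.716, -0.001]
force: [-0.5, -0.4, -0.4]
grip_width: 0.585
```

Emit:
{"api": "carry_out", "payload": {"plan": [[50, [2, 0, 30], [0, 0, 0]], [50, [0, 0, 35], [0, 0, 0]], [50, [0, 0, 35], [0, 0, 0]], [50, [0, 0, 35], [0, 0, 0]], [50, [0, 0, 35], [0, 0, 0]], [50, [0, 0, 35], [0, 0, 0]], [50, [0, 0, 30], [0, 0, 0]], [50, [0, 0, 10], [0, 0, 0]], [50, [0, 0, 0], [0, 0, 0]]]}}

```text
time_s: 3.43
eef_pos: [652.2, 30.2, 63.4]
ee_rot: [-0.002, 0.697, 0.717, -0.002]
force: [-0.2, 0.6, 0.2]
grip_width: 0.584
```

```bash
python3 - <<'E'
from h import *
print(ctrl.sense()['eef_pos'])
a=cap('side')['color'];b=cap('top')['color']
A=cv2.resize(a[105:205,200:320],None,fx=5,fy=5);B=cv2.resize(b[150:250,130:250],None,fx=5,fy=5)
cv2.imwrite('pics/g1.png',A);cv2.imwrite('pics/g1t.png',B)
E
```

```text
[652.24162348  30.19434066  63.41199279]
```

View pics/g1.png

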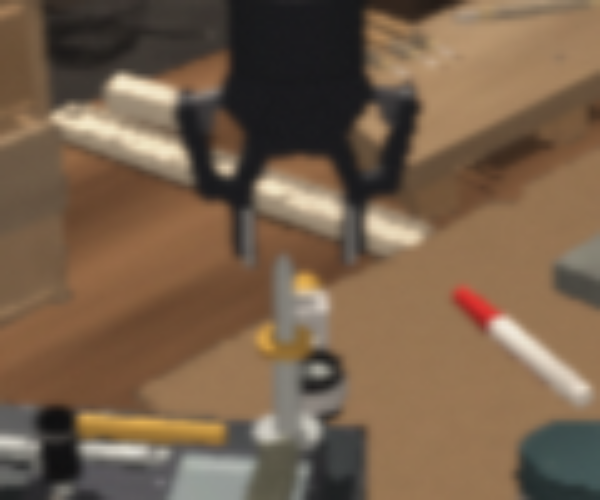

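View pics/g1t.png

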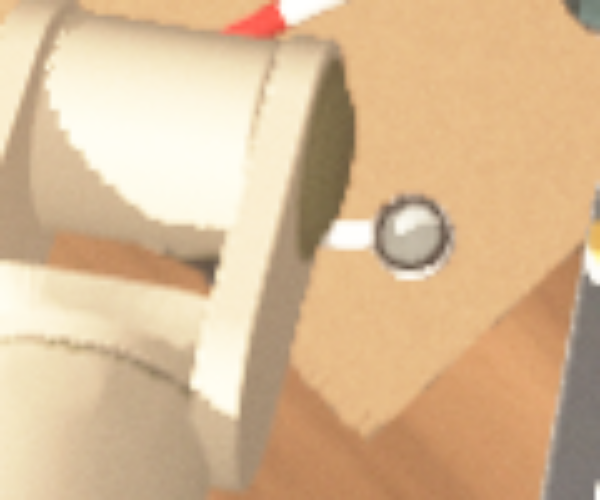

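```bash
cat >> h.py <<'E'
def proj(d,X):
    T=np.linalg.inv(np.array(d['cam_to_world'])); p=np.atleast_2d(X)@T[:3,:3].T+T[:3,3]
    p=p*[1,-1,-1]
    K=np.array([[d['fx'],0,d['cx']],[0,d['fy'],d['cy']],[0,0,1]],float)
    return cv2.projectPoints(p,np.zeros(3),np.zeros(3),K,np.array(d['dist_coeffs'],float))[0].reshape(-1,2)
E
python3 - <<'E'
from h import *
np.set_printoptions(suppress=True,precision=2)
d=dict(np.load('/tmp/side.npz'))
print('block right top edge pred',proj(d,[[667.8,13,41],[667.8,25,7],[643.8,13,41]]))
s=ctrl.sense();print(s['eef_pos']); r=R.from_quat(s['ee_rot'][[1,2,3,0]]); print(r.as_matrix(), s['joints'])
print('tcp',proj(d,[s['eef_pos']]))
print('tip/collar pred',proj(d,[[645,-140.5,164],[645,-140.5,118]]))
E
```

```text
block right top edge pred [[264.69 167.08]
 [264.68 174.86]
 [256.44 167.25]]
[654.53  29.89  67.8 ]
[[-0.03  1.    0.  ]
 [ 1.    0.03 -0.  ]
 [-0.    0.   -1.  ]] [-0.13  0.75  1.25 -0.    1.14 -0.16]
tcp [[259.91 156.25]]
tip/collar pred [[256.17 155.3 ]
 [256.58 172.06]]
```

```bash
python3 - <<'E'
from h import *
np.set_printoptions(suppress=True,precision=2)
for i in range(4):
    ctrl.capture('side'); s=ctrl.sense(); print(s['time_s'],s['eef_pos'],s['joints'],s['force'])
E
```

```text
3.5833 [654.9   29.81  68.52] [-0.13  0.75  1.25 -0.    1.14 -0.16] [-0.33  0.11 -0.13]
3.6333 [654.96  29.81  68.69] [-0.13  0.75  1.25  0.    1.14 -0.16] [-0.39  0.01  0.25]
3.6833 [654.83  29.82  68.5 ] [-0.13  0.75  1.25  0.    1.14 -0.16] [-0.17 -0.56 -0.62]
3.7333 [654.66  29.78  68.2 ] [-0.13  0.75  1.25  0.    1.14 -0.16] [-0.33 -0.36 -0.48]
```

Emit:
{"api": "carry_out", "payload": {"plan": [[50, [-4.6, 1.7, 10], [0, 0, 0]], [50, [0, 0, 15], [0, 0, 0]], [50, [0, 0, 15], [0, 0, 0]], [50, [0, 0, 10], [0, 0, 0]], [50, [0, 0, 7], [0, 0, 0]], [50, [0, 0, 0], [0, 0, 0]], [50, [0, 0, 0], [0, 0, 0]], [50, [0, 0, 0], [0, 0, 0]]]}}

```text
time_s: 4.4
eef_pos: [656.2, 25.2, 10.2]
ee_rot: [0.001, 0.698, 0.716, 0.0]
force: [0.4, -0.9, 0.8]
grip_width: 0.587
```

```bash
python3 - <<'E'
from h import *
a=cap('side')['color'];s=ctrl.sense();print(s['eef_pos'],s['force'])
A=cv2.resize(a[125:195,220:300],None,fx=8,fy=8)
cv2.imwrite('pics/g2.png',A)
E
```

```text
[656.18103391  25.25209728  10.22991127] [-0.54624316  0.16502593 -0.66975773]
```

View pics/g2.png

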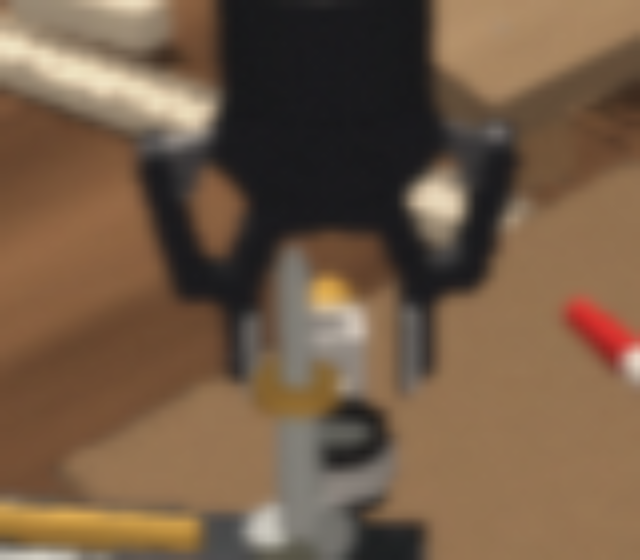

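Emit:
{"api": "carry_out", "payload": {"plan": [[40, [0, 0, 0], [0, 0, 0]], [30, [0, 0, 0], [0, 0, 0]], [20, [0, 0, 0], [0, 0, 0]], [15, [0, 0, 0], [0, 0, 0]], [15, [0, 0, 0], [0, 0, 0]], [15, [0, 0, 0], [0, 0, 0]], [15, [0, 0, 0], [0, 0, 0]], [15, [0, 0, 0], [0, 0, 0]]], "grip_force": 60}}

```text
time_s: 5.12
eef_pos: [656.0, 25.3, 9.9]
ee_rot: [0.0, 0.698, 0.716, 0.0]
force: [-0.1, 0.6, 4.8]
grip_width: 0.268
```

Emit:
{"api": "carry_out", "payload": {"plan": [[15, [0, 0, -10], [0, 0, 0]], [15, [0, 0, -25], [0, 0, 0]], [15, [0, 0, -30], [0, 0, 0]], [15, [0, 0, -30], [0, 0, 0]], [15, [0, 0, -30], [0, 0, 0.56]], [15, [0, 0, -30], [0, 0, 0.56]], [15, [0, 0, -25], [0, 0, 0.56]], [15, [0, 0, -10], [0, 0, 0]], [15, [0, 0, 0], [0, 0, 0]], [15, [0, 0, 0], [0, 0, 0]]]}}

```text
time_s: 5.95
eef_pos: [655.2, 25.4, 198.0]
ee_rot: [-0.001, 0.758, 0.653, -0.001]
force: [1.1, -0.4, -1.5]
grip_width: 0.273
```

```bash
python3 - <<'E'
from h import *
np.set_printoptions(suppress=True,precision=3)
a=cap('side')['color'];b=cap('top')['color'];s=ctrl.sense();print(s['eef_pos'],s['force'],s['wrist_torque']);r=R.from_quat(s['ee_rot'][[1,2,3,0]]); print(r.as_matrix())
A=cv2.resize(a[60:160,190:320],None,fx=6,fy=6)
cv2.imwrite('pics/g3.png',A)
B=cv2.resize(b[150:270,150:310],None,fx=5,fy=5)
cv2.imwrite('pics/g3t.png',B)
Rm=r.as_matrix(); dl=np.array([645,-140.5,s['eef_pos'][2]])-s['eef_pos']; print('tool delta',Rm.T@dl)
E
```

```text
[654.876  25.369 196.859] [ 0.778 -0.303 -2.09 ] [ 0.052 -0.001 -0.025]
[[ 0.149  0.989 -0.004]
 [ 0.989 -0.149  0.001]
 [-0.    -0.004 -1.   ]]
tool delta [-165.493   14.902   -0.052]
```

View pics/g3.png

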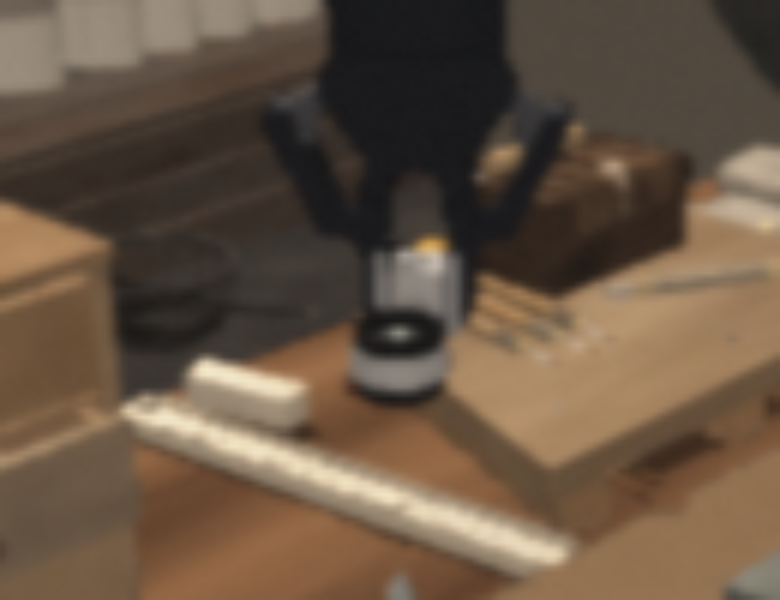

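View pics/g3t.png

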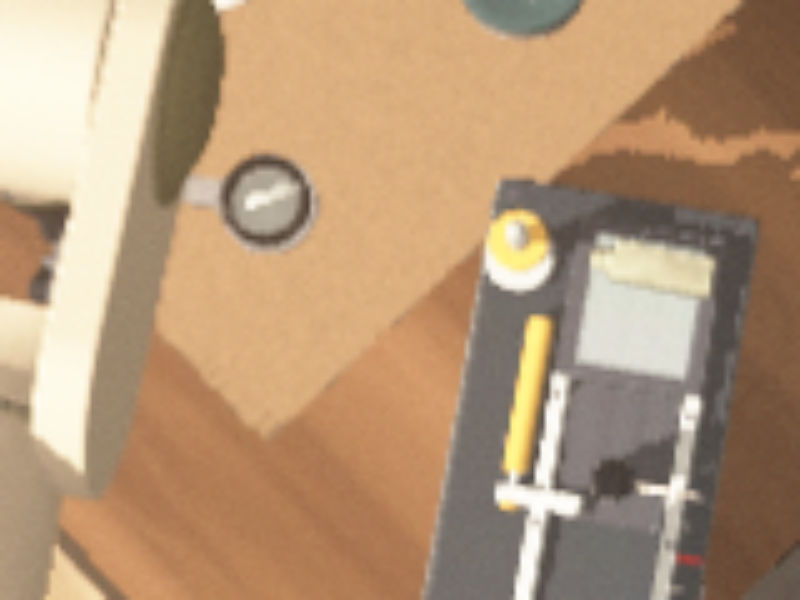

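```bash
python3 - <<'E'
from h import *
np.set_printoptions(suppress=True,precision=2)
d=dict(np.load('/tmp/top.npz'));P=cloud(d)
print('loupe z',np.nanmedian(P[186:195,199:208,2]))
g=cv2.cvtColor(d['color'],cv2.COLOR_BGR2GRAY)
sub=d['color'][175:205,185:220]; cv2.imwrite('pics/l.png',cv2.resize(sub,None,fx=16,fy=16,interpolation=cv2.INTER_NEAREST))
m=(g<95).astype(np.uint8); n,L,s,ce=cv2.connectedComponentsWithStats(m)
for i in range(1,n):
    if 195<ce[i][0]<212 and 180<ce[i][1]<200 and s[i,4]>8:
        ys,xs=np.where(L==i); (cc,rr)=cv2.minEnclosingCircle(np.c_[xs,ys].astype(np.float32)); print(s[i],ce[i],cc,rr)
        for zz in(220,226): print(onplane(d,[cc],zz))
E
```

```text
loupe z 216.10690956244412
[195 182  16   9  28] [201.21 184.21] (202.5, 188.0) 7.762187480926514
[[648.57 -35.07 220.  ]]
[[647.67 -35.78 226.  ]]
[198 188  14  11  29] [206.45 194.66] (204.5, 192.0) 7.632268905639648
[[640.18 -39.61 220.  ]]
[[639.33 -40.29 226.  ]]
```

View pics/l.png

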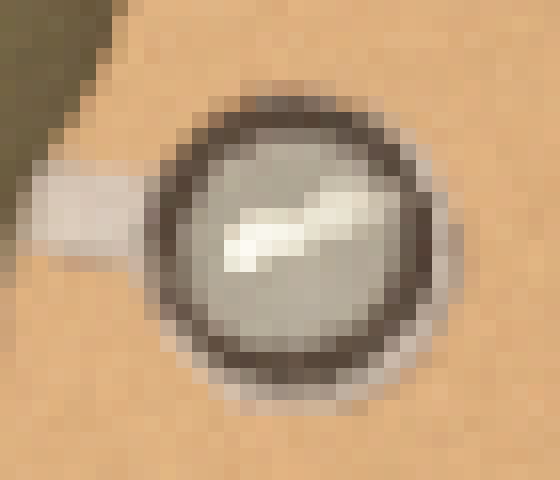

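```bash
python3 - <<'E'
from h import *
np.set_printoptions(suppress=True,precision=2)
d=dict(np.load('/tmp/top.npz'))
s=ctrl.sense(); Rm=R.from_quat(s['ee_rot'][[1,2,3,0]]).as_matrix(); ax=Rm[:,0]*[1,1,0]
L=onplane(d,[[202.5,189.6]],224)[0]; print(L, 'pred from TCP',s['eef_pos']-62*ax, 'block est',L+62*ax)
post=np.array([645,-140.5,0]); dl=(post-(L+62*ax))*[1,1,0]; print('tool delta',Rm.T@dl)
E
```

```text
[644.58 -35.68 224.  ] pred from TCP [645.66 -35.94 196.86] block est [653.81  25.64 224.  ]
tool delta [-165.6    16.     -0.06]
```

Emit:
{"api": "carry_out", "payload": {"plan": [[15, [-15, 1.5, 0], [0, 0, 0]], [15, [-25, 2, 0], [0, 0, 0]], [15, [-28, 2.5, 0], [0, 0, 0]], [15, [-28, 2.5, 0], [0, 0, 0]], [15, [-28, 2.5, 0], [0, 0, 0]], [15, [-25, 2.5, 0], [0, 0, 0]], [15, [-12, 1.5, 0], [0, 0, 0]], [15, [-4.5, 0.5, 0], [0, 0, 0]], [15, [0, 0, 0], [0, 0, 0]], [15, [0, 0, 0], [0, 0, 0]], [15, [0, 0, 0], [0, 0, 0]], [15, [0, 0, 0], [0, 0, 0]]]}}

```text
time_s: 7.05
eef_pos: [646.4, -139.3, 199.3]
ee_rot: [-0.0, 0.758, 0.653, 0.0]
force: [0.8, 0.6, -1.6]
grip_width: 0.271
```

```bash
cat > look.py <<'E'
from h import *
import sys
n=sys.argv[1]
np.set_printoptions(suppress=True,precision=3)
a=cap('side');b=cap('top');s=ctrl.sense();print(s['time_s'],s['eef_pos'],s['force'],s['wrist_torque'],s['grip_width']);r=R.from_quat(s['ee_rot'][[1,2,3,0]]); print(r.as_matrix())
cv2.imwrite('pics/%ss.png'%n,cv2.resize(a['color'][110:220,200:300],None,fx=6,fy=5.4))
cv2.imwrite('pics/%st.png'%n,cv2.resize(b['color'][160:290,210:320],None,fx=5,fy=4.5))
E
python3 look.py p1
```

```text
7.15 [ 646.318 -139.744  199.372] [ 0.606 -0.452 -2.111] [ 0.045 -0.022  0.003] 0.2677131570627975
[[ 0.149  0.989  0.   ]
 [ 0.989 -0.149  0.   ]
 [ 0.     0.    -1.   ]]
```

View pics/p1s.png

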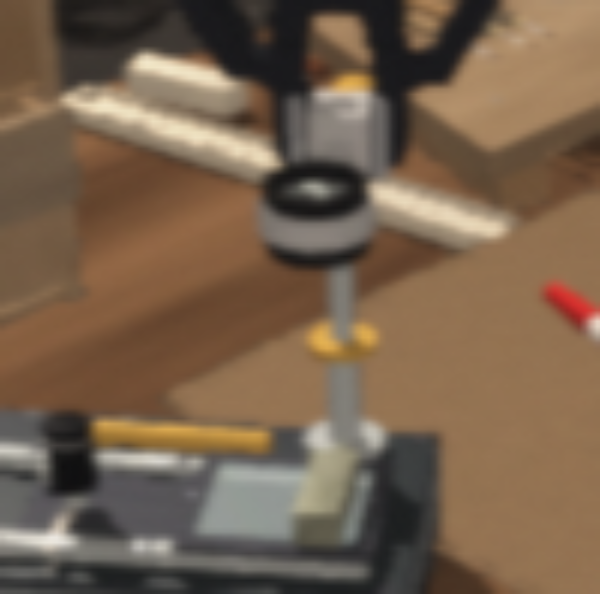

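View pics/p1t.png

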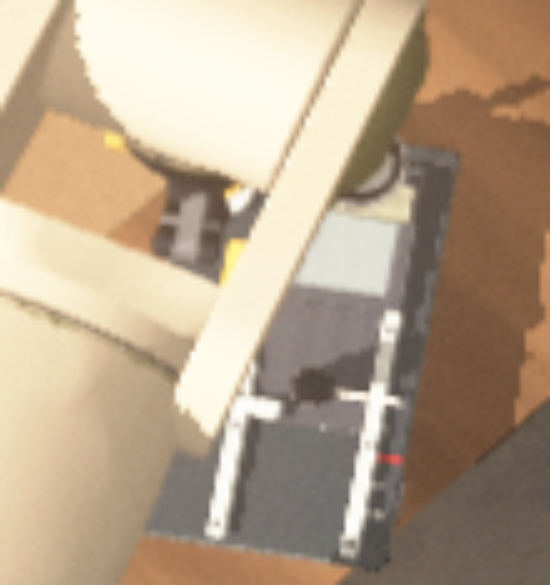

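```bash
python3 - <<'E'
from h import *
np.set_printoptions(suppress=True,precision=2)
d=dict(np.load('/tmp/side.npz')); c=d['color']
cv2.imwrite('pics/b.png',cv2.resize(c[120:200,240:275],None,fx=14,fy=7,interpolation=cv2.INTER_NEAREST))
s=ctrl.sense(); p=s['eef_pos']
ux=np.array([.149,.989,0]); uy=np.array([.989,-.149,0])
for nm,q in(('tcp',p),('post',np.array([645,-140.5,0]))):
    b=np.array([q[0],q[1],p[2]-3])
    print(nm,'block front face L/R',proj(d,[b-12*ux-12*uy+[0,0,20],b-12*ux+12*uy+[0,0,20],b-62*ux+[0,0,15]]))
print(proj(d,[[645,-140.5,118],[645,-140.5,100],[645,-140.5,164]]))
E
```

```text
tcp block front face L/R [[250.19 136.8 ]
 [260.8  137.27]
 [252.1  149.42]]
post block front face L/R [[249.6  136.96]
 [260.21 137.43]
 [251.48 149.6 ]]
[[256.58 172.06]
 [256.74 178.34]
 [256.17 155.3 ]]
```

View pics/b.png

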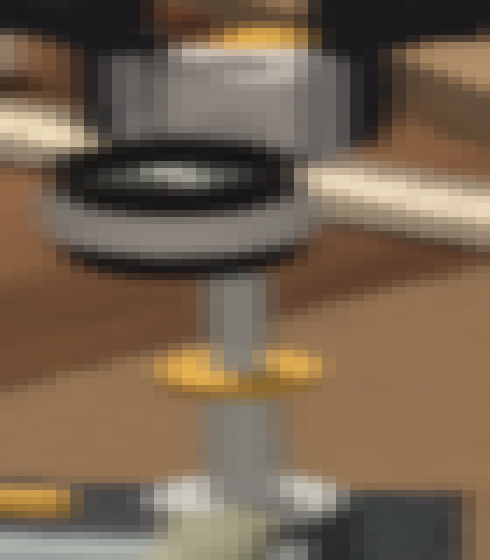

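Emit:
{"api": "carry_out", "payload": {"plan": [[15, [-1.0, -1.6, 8], [0, 0, 0]], [15, [0, 0, 10], [0, 0, 0]], [15, [0, 0, 10], [0, 0, 0]], [15, [0, 0, 4], [0, 0, 0]], [15, [0, 0, 4], [0, 0, 0]], [15, [0, 0, 2], [0, 0, 0]], [15, [0, 0, 0], [0, 0, 0]], [15, [0, 0, 0], [0, 0, 0]]]}}

```text
time_s: 7.82
eef_pos: [644.6, -141.5, 161.5]
ee_rot: [0.0, 0.758, 0.652, 0.0]
force: [0.1, -0.3, -1.9]
grip_width: 0.273
```

Emit:
{"api": "carry_out", "payload": {"plan": [[15, [0, 0, 2], [0, 0, 0]], [15, [0, 0, 2], [0, 0, 0]], [15, [0, 0, 2], [0, 0, 0]], [15, [0, 0, 0], [0, 0, 0]], [15, [0, 0, 0], [0, 0, 0]]]}}

```text
time_s: 8.23
eef_pos: [644.4, -141.4, 155.2]
ee_rot: [-0.0, 0.758, 0.652, -0.0]
force: [0.2, -0.3, -1.5]
grip_width: 0.273
```

```bash
python3 look.py p2; python3 - <<'E'
from h import *
c=dict(np.load('/tmp/side.npz'))['color']
cv2.imwrite('pics/b2.png',cv2.resize(c[120:190,235:280],None,fx=12,fy=8,interpolation=cv2.INTER_CUBIC))
E
```

```text
8.3333 [ 644.512 -141.376  155.385] [ 0.183  0.357 -2.37 ] [0.009 0.057 0.014] 0.2719287817254712
[[ 0.15   0.989  0.   ]
 [ 0.989 -0.15  -0.   ]
 [-0.     0.    -1.   ]]
```

View pics/b2.png

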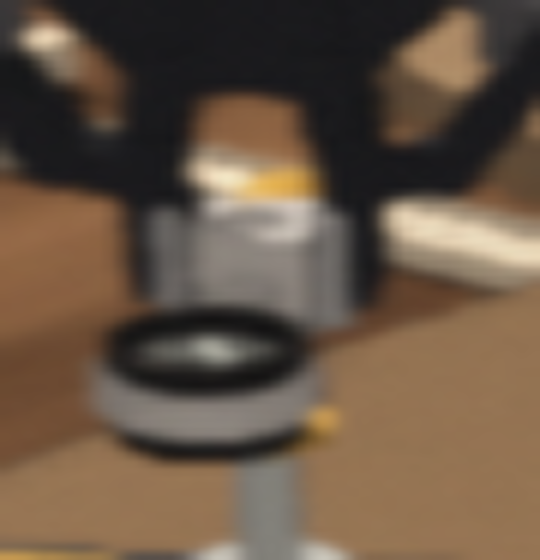

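Emit:
{"api": "carry_out", "payload": {"plan": [[15, [0, 0, 2], [0, 0, 0]], [15, [0, 0, 2], [0, 0, 0]], [15, [0, 0, 2], [0, 0, 0]], [15, [0, 0, 2], [0, 0, 0]], [15, [0, 0, 2], [0, 0, 0]], [15, [0, 0, 0], [0, 0, 0]]]}}

```text
time_s: 8.83
eef_pos: [644.3, -141.3, 144.7]
ee_rot: [-0.0, 0.758, 0.652, -0.0]
force: [0.1, -0.3, -1.8]
grip_width: 0.271
```

Emit:
{"api": "carry_out", "payload": {"plan": [[15, [0, 0, 3], [0, 0, 0]], [15, [0, 0, 3], [0, 0, 0]], [15, [0, 0, 3], [0, 0, 0]], [15, [0, 0, 3], [0, 0, 0]], [15, [0, 0, 3], [0, 0, 0]], [15, [0, 0, 0], [0, 0, 0]]]}}

```text
time_s: 9.33
eef_pos: [644.2, -141.3, 129.4]
ee_rot: [-0.001, 0.758, 0.652, -0.0]
force: [0.2, 0.7, -1.2]
grip_width: 0.269
```

Emit:
{"api": "carry_out", "payload": {"plan": [[15, [0, 0, 2], [0, 0, 0]], [15, [0, 0, 2], [0, 0, 0]], [15, [0, 0, 1], [0, 0, 0]], [15, [0, 0, 1], [0, 0, 0]], [15, [0, 0, 0], [0, 0, 0]], [15, [0, 0, 0], [0, 0, 0]]]}}

```text
time_s: 9.83
eef_pos: [644.5, -141.4, 124.3]
ee_rot: [0.0, 0.758, 0.652, 0.0]
force: [0.6, -0.3, -1.9]
grip_width: 0.268
```

Emit:
{"api": "carry_out", "payload": {"plan": [[15, [0, 0, 1], [0, 0, 0]], [15, [0, 0, 1], [0, 0, 0]], [15, [0, 0, 0.5], [0, 0, 0]], [15, [0, 0, 0], [0, 0, 0]], [15, [0, 0, 0], [0, 0, 0]]]}}

```text
time_s: 10.25
eef_pos: [644.5, -141.4, 121.8]
ee_rot: [-0.0, 0.758, 0.652, 0.0]
force: [-0.8, -0.1, -1.9]
grip_width: 0.27
```

Emit:
{"api": "carry_out", "payload": {"plan": [[15, [0, 0, 0.5], [0, 0, 0]], [15, [0, 0, 0.5], [0, 0, 0]], [15, [0, 0, 0.5], [0, 0, 0]], [15, [0, 0, 0], [0, 0, 0]], [15, [0, 0, 0], [0, 0, 0]]]}}

```text
time_s: 10.67
eef_pos: [644.5, -141.4, 121.0]
ee_rot: [0.0, 0.758, 0.652, 0.0]
force: [-3.1, 1.2, 6.2]
grip_width: 0.27
```

Emit:
{"api": "carry_out", "payload": {"plan": [[15, [0, 0, 0.5], [0, 0, 0]], [15, [0, 0, 0], [0, 0, 0]], [15, [0, 0, 0], [0, 0, 0]]]}}

```text
time_s: 10.92
eef_pos: [644.6, -141.4, 121.0]
ee_rot: [0.0, 0.758, 0.652, 0.0]
force: [-4.0, 1.6, 8.4]
grip_width: 0.269
```

```bash
python3 look.py p3
```

```text
11.0167 [ 644.55  -141.413  120.971] [-3.904  1.34   9.067] [0.303 0.797 0.   ] 0.268057064012462
[[ 0.15   0.989  0.001]
 [ 0.989 -0.15  -0.   ]
 [-0.     0.001 -1.   ]]
```

View pics/p3s.png

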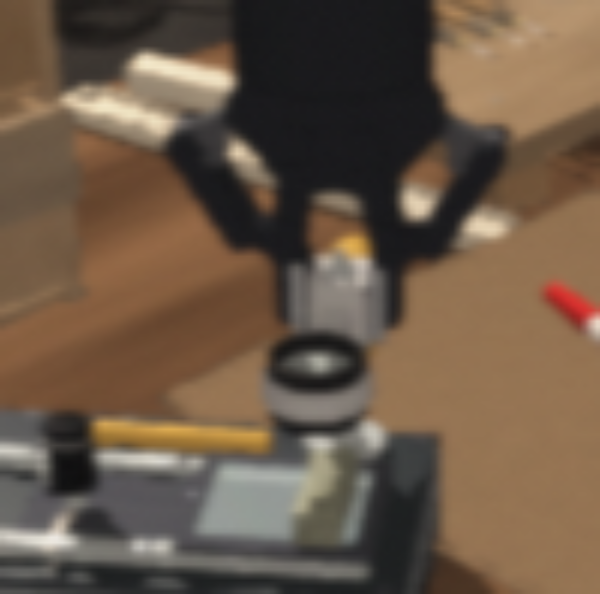

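Emit:
{"api": "carry_out", "payload": {"plan": [[26, [0, 0, 0], [0, 0, 0]], [30, [0, 0, 0], [0, 0, 0]], [40, [0, 0, 0], [0, 0, 0]], [50, [0, 0, 0], [0, 0, 0]], [50, [0, 0, 0], [0, 0, 0]], [50, [0, 0, 0], [0, 0, 0]], [50, [0, 0, -5], [0, 0, 0]], [50, [0, 0, -15], [0, 0, 0]], [50, [0, 0, -25], [0, 0, 0]], [50, [0, 0, -25], [0, 0, 0]], [50, [0, 0, -20], [0, 0, 0]], [50, [0, 0, 0], [0, 0, 0]]]}}

```text
time_s: 12.02
eef_pos: [645.8, -141.9, 215.1]
ee_rot: [0.004, 0.758, 0.652, 0.002]
force: [0.6, 0.1, 1.2]
grip_width: 0.586
```

```bash
python3 look.py p4
```

```text
12.1167 [ 644.586 -141.418  210.357] [-1.024  0.066 -0.635] [0.021 0.008 0.062] 0.5834442365879667
[[ 0.15   0.989  0.001]
 [ 0.989 -0.15  -0.   ]
 [-0.     0.001 -1.   ]]
```

View pics/p4s.png

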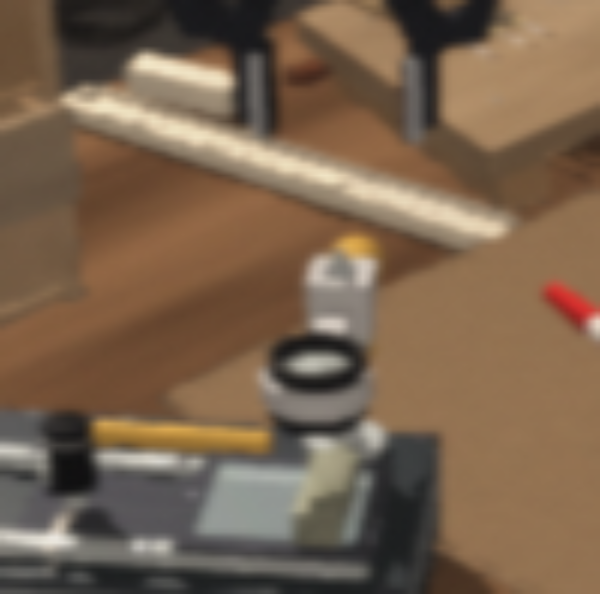

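View pics/p4t.png

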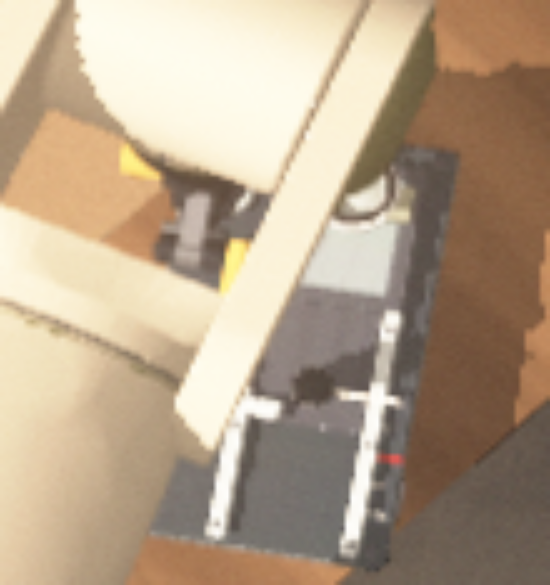

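```bash
python3 - <<'E'
from h import *
np.set_printoptions(suppress=True,precision=2)
d=dict(np.load('/tmp/top.npz')); c=d['color']; P=cloud(d)
z=P[236:254,262:284,2]; ys,xs=np.where(z>92); print(len(xs),xs.mean()+262,ys.mean()+236,np.median(z[z>92]),onplane(d,[[xs.mean()+262,ys.mean()+236]],105))
cv2.imwrite('pics/k.png',cv2.resize(c[232:258,255:290],None,fx=16,fy=16,interpolation=cv2.INTER_NEAREST))
ds=dict(np.load('/tmp/side.npz')); 
cv2.imwrite('pics/ks.png',cv2.resize(ds['color'][180:215,195:230],None,fx=14,fy=14,interpolation=cv2.INTER_NEAREST))
print(proj(ds,[[536,-187,106],[536,-187,72]]),proj(d,[[536,-187,106]]))
E
```

```text
67 271.13432835820896 245.2089552238806 104.44119447712046 [[ 536.42 -184.65  105.  ]]
[[210.13 187.79]
 [211.5  199.59]] [[272.17 245.4 ]]
```

View pics/k.png

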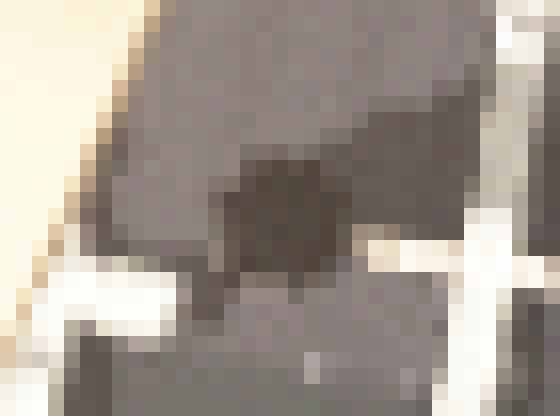

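View pics/ks.png

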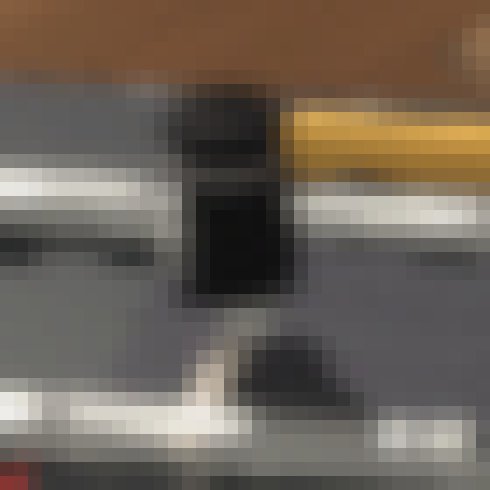

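Emit:
{"api": "carry_out", "payload": {"plan": [[50, [-10, -17, 0], [0, 0, 0]], [50, [-15, -24, 0], [0, 0, 0]], [50, [-15, -24, 0], [0, 0, 0]], [50, [-14, -23, 0], [0, 0, 0]], [50, [-7.6, -12.1, 10], [0, 0, 0]], [50, [0, 0, 25], [0, 0, 0]], [50, [0, 0, 25], [0, 0, 0]], [50, [0, 0, 15], [0, 0, 0]], [50, [0, 0, 5], [0, 0, 0]], [50, [0, 0, 0], [0, 0, 0]], [50, [0, 0, 0], [0, 0, 0]], [50, [0, 0, 0], [0, 0, 0]]]}}

```text
time_s: 13.12
eef_pos: [536.7, -187.5, 130.8]
ee_rot: [0.001, 0.758, 0.652, 0.0]
force: [0.2, 0.5, 0.8]
grip_width: 0.588
```

```bash
python3 look.py k1
```

```text
13.2167 [ 536.652 -187.481  130.727] [-0.647 -0.16  -0.722] [ 0.013 -0.027  0.028] 0.583149020938958
[[ 0.15   0.989  0.001]
 [ 0.989 -0.15  -0.001]
 [-0.001  0.002 -1.   ]]
```

View pics/k1s.png

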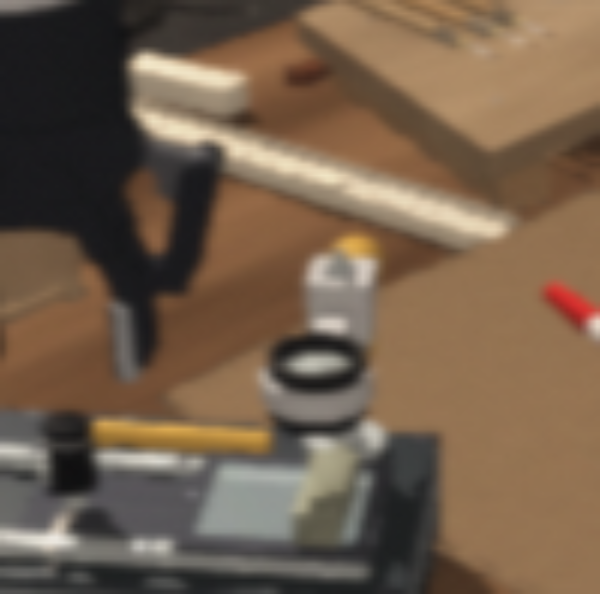

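View pics/k1t.png

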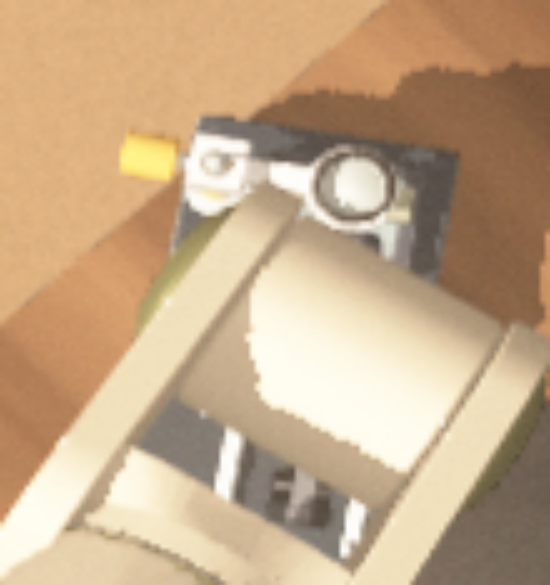

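Emit:
{"api": "carry_out", "payload": {"plan": [[50, [0, 0, 10], [0, 0, 0]], [50, [0, 0, 15], [0, 0, 0]], [50, [0, 0, 15], [0, 0, 0]], [50, [0, 0, 10], [0, 0, 0]], [50, [0, 0, 6], [0, 0, 0]], [50, [0, 0, 0], [0, 0, 0]], [50, [0, 0, 0], [0, 0, 0]], [50, [0, 0, 0], [0, 0, 0]]]}}

```text
time_s: 13.88
eef_pos: [536.7, -187.6, 74.5]
ee_rot: [0.001, 0.758, 0.652, 0.0]
force: [0.6, 0.5, 0.2]
grip_width: 0.583
```

```bash
python3 - <<'E'
from h import *
a=cap('side')['color'];s=ctrl.sense();print(s['eef_pos'],s['force'])
cv2.imwrite('pics/k2.png',cv2.resize(a[150:225,180:280],None,fx=7,fy=7))
E
```

```text
[ 536.66952377 -187.51998689   74.56759907] [-0.34857881  0.42156498  0.65945389]
```

View pics/k2.png

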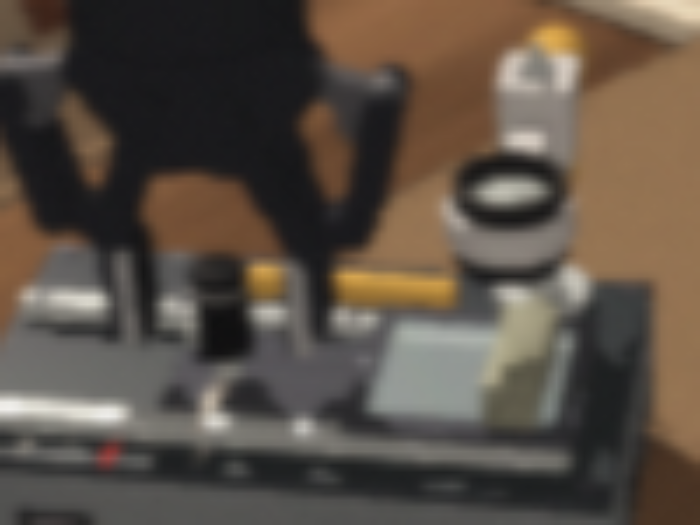

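Emit:
{"api": "carry_out", "payload": {"plan": [[40, [0, 0, 0], [0, 0, 0]], [30, [0, 0, 0], [0, 0, 0]], [20, [0, 0, 0], [0, 0, 0]], [10, [0, 0, 0], [0, 0, 0]], [10, [0, 0, 0], [0, 0, 0]], [10, [0, 0, 0], [0, 0, 0]], [10, [0, 0, 0], [0, 0, 0]], [10, [0, 0, 0], [0, 0, 0]]], "grip_force": 80}}

```text
time_s: 14.6
eef_pos: [536.5, -187.4, 74.3]
ee_rot: [0.0, 0.758, 0.652, 0.0]
force: [-0.4, 1.1, 4.9]
grip_width: 0.211
```

Emit:
{"api": "carry_out", "payload": {"plan": [[10, [0, -2, 0], [0, 0, 0]], [10, [0, -3, 0], [0, 0, 0]], [10, [0, -3, 0], [0, 0, 0]], [10, [0, -3, 0], [0, 0, 0]], [10, [0, -3, 0], [0, 0, 0]], [10, [0, -3, 0], [0, 0, 0]], [10, [0, -3, 0], [0, 0, 0]], [10, [0, -3, 0], [0, 0, 0]], [10, [0, -3, 0], [0, 0, 0]], [10, [0, -2, 0], [0, 0, 0]], [10, [0, 0, 0], [0, 0, 0]], [10, [0, 0, 0], [0, 0, 0]], [10, [0, 0, 0], [0, 0, 0]]]}}

```text
time_s: 15.68
eef_pos: [509.9, -183.5, 74.3]
ee_rot: [0.002, 0.758, 0.652, 0.001]
force: [8.6, -0.1, 1.3]
grip_width: 0.208
```

```bash
cat > k.py <<'E'
from h import *
import sys
a=cap('side');s=ctrl.sense();print(s['time_s'],s['eef_pos'],s['force'],s['grip_width'])
cv2.imwrite('pics/%s.png'%sys.argv[1],cv2.resize(a['color'][175:235,165:285],None,fx=6.5,fy=8,interpolation=cv2.INTER_CUBIC))
E
python3 k.py k3
```

```text
15.7333 [ 509.94000003 -183.45359197   74.34812951] [ 8.18147885 -0.03931332  1.08037444] 0.21102311955620737
```

View pics/k3.png

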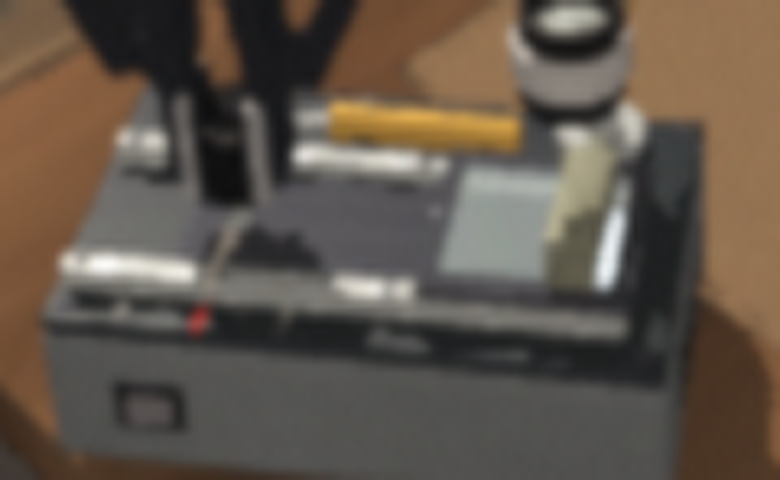

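Emit:
{"api": "carry_out", "payload": {"plan": [[10, [0, -1.5, 0], [0, 0, 0]], [10, [0, -1.5, 0], [0, 0, 0]], [10, [0, 0, 0], [0, 0, 0]], [10, [0, 0, 0], [0, 0, 0]], [10, [0, 0, 0], [0, 0, 0]]]}}

```text
time_s: 16.15
eef_pos: [507.1, -183.0, 74.4]
ee_rot: [0.002, 0.758, 0.652, 0.001]
force: [8.3, 0.8, 0.8]
grip_width: 0.21
```

```bash
python3 k.py k4; python3 - <<'E'
from h import *
b=cap('top')['color']
cv2.imwrite('pics/k4t.png',cv2.resize(b[225:295,230:310],None,fx=8,fy=8,interpolation=cv2.INTER_CUBIC))
a=dict(np.load('/tmp/side.npz'))['color']; o=cv2.imread('pics/side0.png')
x=np.vstack([cv2.resize(i[200:222,168:232],None,fx=12,fy=12,interpolation=cv2.INTER_NEAREST) for i in(o,a)])
cv2.imwrite('pics/k4c.png',x)
E
```

```text
16.2 [ 507.05300378 -183.02414901   74.35244366] [8.78171211 0.64896444 1.36188741] 0.21138811292207388
```

View pics/k4c.png

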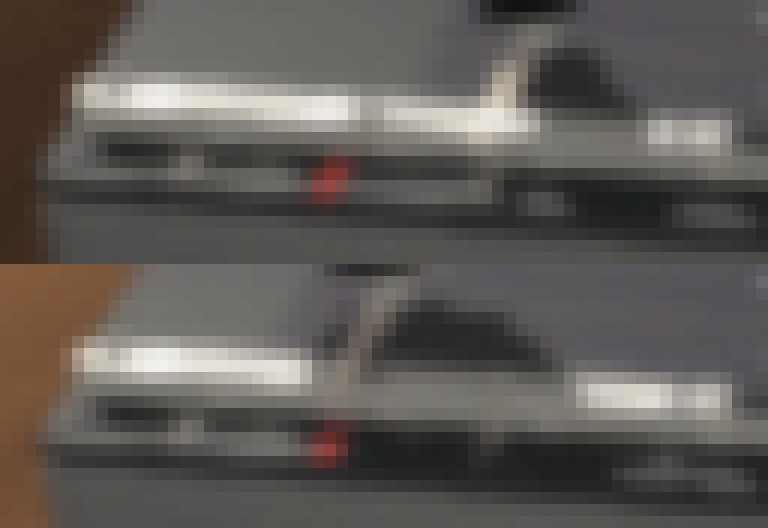

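View pics/k4t.png

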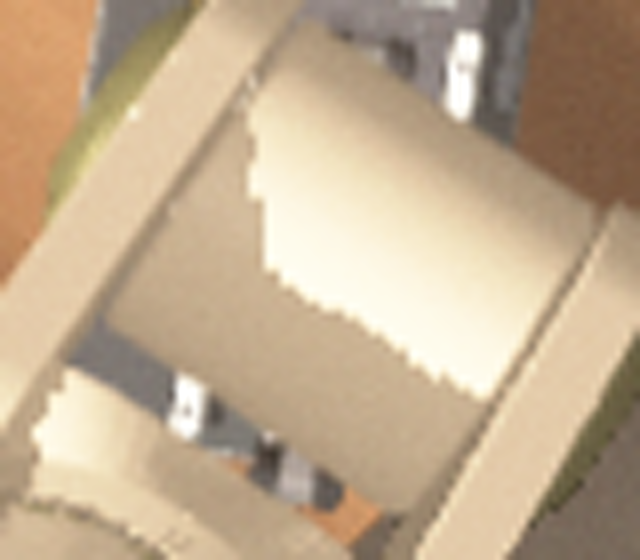

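```bash
python3 - <<'E'
from h import *
np.set_printoptions(suppress=True,precision=0,linewidth=220)
a=dict(np.load('/tmp/side.npz'))['color'].astype(float); o=cv2.imread('pics/side0.png').astype(float)
# pointer: warm colour -> R-B
for r in range(202,210):
    print(r,'o',(o[r,204:218,2]-o[r,204:218,0])); print('    a',(a[r,190:206,2]-a[r,190:206,0]))
d=dict(np.load('/tmp/side.npz'))
ux=np.array([.149,.989,0]);uy=np.array([-.989,.149,0]); post=np.array([644.7,-141,0])
L=lambda x,y,z: post+(x-48)*ux+(y+75)*uy+[0,0,z]
for x in(-24,-34): print(x,[proj(d,[L(x,25+t,62)])[0].round(2) for t in(0,30)])
E
```

```text
202 o [ 0.  0. -1. -1. -1.  0.  3.  6.  8.  7.  4.  0. -1. -1.]
    a [ 4.  3.  1.  0. -1.  0. -1. -1.  3.  9. 10.  8.  3.  0.  0. -1.]
203 o [ 2.  0. -1. -1.  0.  1.  3.  8. 10.  7.  4.  0. -1.  0.]
    a [ 3.  2.  2.  0. -1.  0.  0.  3. 10. 15. 11.  6.  2. -1. -1. -1.]
204 o [ 1.  0.  0.  0.  0.  4. 10. 14. 10.  5.  2. -1. -1. -1.]
    a [ 3.  2.  1.  0.  0. -1.  0.  5. 15. 17. 11.  3. -1. -1. -1. -1.]
205 o [ 1.  0.  0.  0.  3. 11. 18. 19. 11.  4. -1. -1. -1. -1.]
    a [ 3.  1.  0.  0.  0.  0.  3. 10. 16. 14.  8.  1.  0. -1. -1. -1.]
206 o [ 0.  0.  0.  0.  7. 20. 25. 19.  9.  2. -1. -1. -1. -1.]
    a [ 4.  2.  1.  1.  0.  1.  7. 15. 15.  8.  2.  0. -1. -1.  0. -1.]
207 o [ 2.  1.  2.  2. 14. 27. 28. 16.  3. -1. -1. -1.  0. -1.]
    a [ 9.  8.  8.  5.  3.  6. 12. 16. 12.  4.  1.  0.  0.  1.  0.  0.]
208 o [ 8.  8.  8. 10. 18. 24. 23. 12.  4.  2.  1.  1. -1.  0.]
    a [12. 12. 13. 12.  9. 12. 17. 17.  9.  4.  4.  5.  4.  4.  4.  3.]
209 o [14. 13. 13. 15. 13. 13. 15. 12.  9.  6.  4.  4.  3.  3.]
    a [12. 13. 13. 12. 10. 14. 18. 14.  7.  6.  7.  8.  7.  7.  7.  8.]
-24 [array([211., 206.]), array([199., 205.])]
-34 [array([210., 208.]), array([198., 207.])]
```

```bash
python3 - <<'E'
from h import *
d=dict(np.load('/tmp/side.npz'))
ux=np.array([.149,.989,0]);uy=np.array([-.989,.149,0]); post=np.array([644.7,-141,0])
L=lambda x,y,z: post+(x-48)*ux+(y+75)*uy+[0,0,z]
for t in(0,27,28,29,30,31,32):
  A,B=proj(d,[L(-20,25+t,64),L(-34,25+t,64)])
  print(t,[round(float(np.interp(-r,[-B[1],-A[1]] if -B[1]<-A[1] else [-A[1],-B[1]],[B[0],A[0]] if -B[1]<-A[1] else [A[0],B[0]])),2) for r in (204,205,206)],A,B)
E
```

```text
0 [211.35, 210.93, 210.51] [211.4063677  203.86959153] [209.92905253 207.38563454]
27 [200.04, 199.57, 199.11] [200.46038104 203.0926432 ] [198.83912133 206.58272937]
28 [199.62, 199.15, 198.69] [200.05678524 203.06399271] [198.43024415 206.55312284]
29 [199.2, 198.73, 198.27] [199.65331837 203.03535115] [198.02149946 206.52352562]
30 [198.78, 198.31, 197.84] [199.2499804  203.00671851] [197.61288721 206.4939377 ]
31 [198.37, 197.89, 197.42] [198.84677128 202.9780948 ] [197.20440735 206.46435909]
32 [197.95, 197.47, 197.0] [198.44369096 202.94948   ] [196.79605984 206.43478977]
```

Emit:
{"api": "carry_out", "payload": {"plan": [[10, [0, -0.4, 0], [0, 0, 0]], [10, [0, 0, 0], [0, 0, 0]], [10, [0, 0, 0], [0, 0, 0]], [10, [0, 0, 0], [0, 0, 0]], [10, [0, 0, 0], [0, 0, 0]], [10, [0, 0, 0], [0, 0, 0]]]}}

```text
time_s: 16.75
eef_pos: [506.7, -183.0, 74.3]
ee_rot: [0.002, 0.758, 0.652, 0.001]
force: [8.1, -0.5, -0.1]
grip_width: 0.211
```

```bash
python3 - <<'E'
from h import *
a=cap('side');b=cap('top');s=ctrl.sense();print(s['time_s'],s['eef_pos'],s['force'],s['grip_width'])
cv2.imwrite('pics/fs.png',cv2.resize(a['color'][140:280,165:365],None,fx=4,fy=4,interpolation=cv2.INTER_CUBIC))
cv2.imwrite('pics/ft.png',cv2.resize(b['color'][100:250,150:360],None,fx=3.8,fy=3.8,interpolation=cv2.INTER_CUBIC))
t0=cv2.imread('pics/top0.png'); df=cv2.absdiff(t0,b['color']).max(2)
s0=cv2.imread('pics/side0.png'); ds=cv2.absdiff(s0,a['color']).max(2)
for n,D,(x0,y0,x1,y1) in(('tin t',df,(240,125,272,160)),('marker t',df,(166,132,222,164)),('brown t',df,(326,173,346,194)),('tin s',ds,(300,185,334,218)),('brown s',ds,(272,245,295,275)),('marker s',ds,(286,158,320,188)),('stone s',ds,(246,196,262,212))):
  q=D[y0:y1,x0:x1];print(n,q.mean().round(1),(q>40).sum())
E
```

```text
16.85 [ 506.70820336 -182.96939103   74.32993301] [ 9.31217771 -0.2263878   0.44149516] 0.20921707202160528
tin t 6.0 0
marker t 6.3 0
brown t 26.1 116
tin s 3.5 0
brown s 9.6 32
marker s 4.2 0
stone s 21.4 49
```

View pics/fs.png

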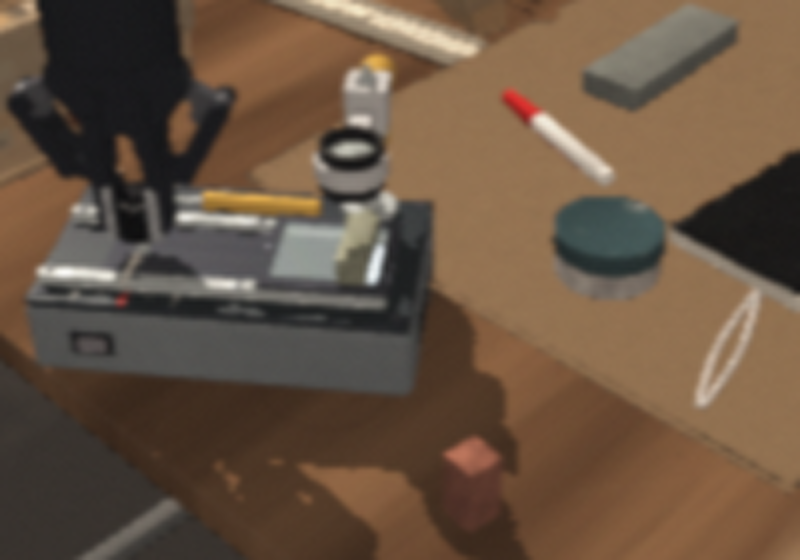

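View pics/ft.png

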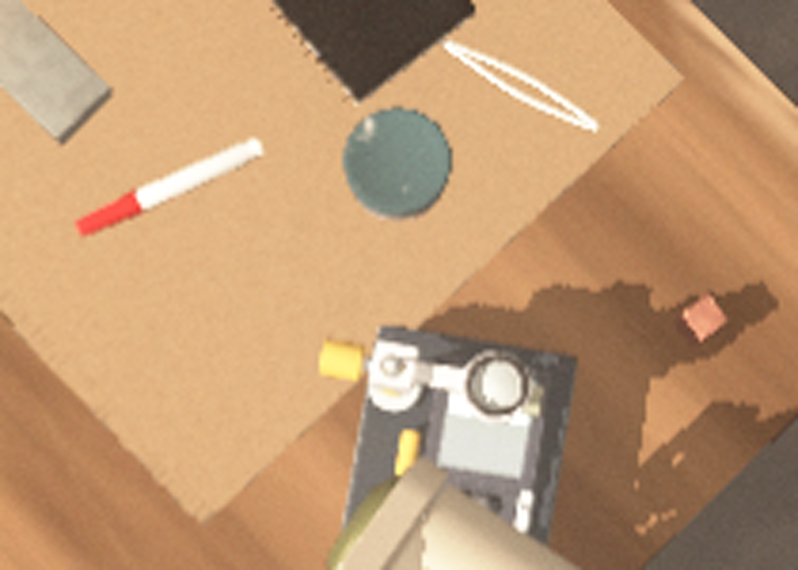

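```bash
python3 - <<'E'
from h import *
print(ctrl.finish_job())
E
```

```text
the job is handed in; nothing more can be done
None
```

The job is handed in. The loupe arm hangs on the lamp's post, pushed down until it met the brass collar and then let go. The loupe is over the green stone. The gripper still holds the shutter knob at the red half mark, against the spring.

**Loupe arm:**
- The force on the tool rose by about 10 N when the block met the collar. The gripper height then put the block's underside at about 118 mm, the collar's height.
- After I let go, the pin tip shows above the block, and in the top view the arm lies along the lamp's x axis to within about a degree.

**Shutter:**
- By the gripper's own position the shutter has opened about 30.1 mm.
- Measured from the white pointer in the side picture, just before a last 0.4 mm nudge, it read 29.3 mm relative to the closed position. Against its expected place for half open it read about 30 mm, so the checks disagree by up to 0.7 mm.
- The pull is about 9.3 N, as expected at half. It went straight there in small steps and stayed well short of three quarters.

**Other things:**
- The tin and marker match their first pictures.
- My picture comparison flagged differences around the brown stone and the green stone. The brown stone looks unmoved, with the arm's shadow now falling round it.
- The green stone also looks in place, with the changed light and the loupe now beside and above it. I judged both by eye and did not re-measure their positions.

The clock read 16.9 s at the last check, out of the 56 s allowed.

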